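# Lock the tube rack into the autosampler bay with its retaining rod

## Robot

A 6-joint arm with a two-finger parallel gripper is mounted at the origin on the work surface. World frame = base frame: x ahead of the robot, y to its left, z up, the work surface at z = 0. Lengths are in mm, angles in rad, forces in N, time in s.
With the tool pointing down it reaches from about 325 to 775 mm from the base axis. Payload 5.5 kg.
Tool frame: the origin (TCP) lies on the centre line of the jaws, within the pads' length; the fingertips stand 22 mm ahead of it and the grasp point (between the pads) lies 3 mm ahead of it; z points along the fingers, y is the line along which they close (so a half turn about z gives the same grasp; the last joint's range is limited). The gripper opens to 88 mm and grips with 3 to 60 N. Pads are 20 mm wide; open, the fingers measure 115 mm over their backs; the gripper's body (75 mm by 178 mm) begins 61 mm behind the grasp point.
Start: joints at [1.099, 0.091, 1.231, -0, 1.82, -0.057], TCP at [241.81, 549.131, 244.631] pointing down, gripper open.
Joint ranges: [-2.87, 2.87], [-0.86, 2.18], [0.17, 2.46], [-1.51, 4.65], [0.06, 2.69], [-2.65, 2.65]. Speed limits (rad/s): [2.57, 2.57, 3.01, 3.14, 3.14, 3.14].

## Interface

Orientations are given as [roll, pitch, yaw] about the fixed x, y, z axes, in that order (R = Rz(yaw) Ry(pitch) Rx(roll)).
In Python, from plant import observe, eyes, workorder gives the robot as it stands.
- The arm moves only by the tool drive_tool, never from a script. Its argument "targets" is a list of rows, each a list of 5 numbers: the shift along the world's x, y, z each as a share of 120 mm, from -1 to 1, then the turn about the world's z as a share of 180 degrees, from -1 to 1, then the gripper's target within -1 to 1 (shut at 1, half-way at 0, fully open at -1). In form: [[dx, dy, dz, spin, claw], ...]. A call has 1 to 8 rows; each row is the pose to reach, as a shift and turn from the pose commanded when the call began, turning the shorter way round; what a row does not reach only later rows make up. A row lasts 1/10 s, in which the tool goes at most 50 mm and 8.59 degrees, less where a joint would pass 70% of its speed; a pose out of reach is approached as far as the arm can. A call with a number of a shift or a turn outside -1 to 1 is refused whole. A call with a gripper value outside its range is refused whole. The fingers move at their own pace and stop on an object; the grip force is fixed at half the most. Time passes only in rows, so rows that repeat a pose let the fingers close. It gives the time, the measured TCP pose, the force, the opening and the grip force at its end, in the units of the state.
- observe(): the state, without advancing time (a new reading comes with each control period).
- eyes.snapshot(name): name is "scene" or "top"; returns a dict with "pixels" (400x640x3 uint8, red, green, blue), "fovy" (degrees; the focal length in pixels is half the picture's height over the tangent of half this angle, whatever the lens; pixels are square), "cx", "cy" (the principal point, pixels), "xyz" and "attitude" of the camera in the world. Camera axes: x right, y down, z forward; pixel columns grow to the right and rows downward; lengths in mm; the calibration is good to about 2 mm. A picture is of the moment at which its call begins. There is no depth.
- workorder.finish_job(): hands the job in; it is judged then, once.
Trained networks look in the newest picture that a camera, given by its name, has taken for a name from the list of things; names that differ only in an ending like _2 or _b are one class to them, and where a whole thing is asked for, a point or a joint stands for the part that bears it (a point fixed in the world has none). Each returns a list of dicts, best first, with "p" (0 to 1); they miss things now and then, are a little off and sometimes report something else, mostly with a low value. They report only what shows in the picture. A call takes as long as a camera call. They do not tell look-alikes from the thing itself.
- eyes.search_frame(camera, query): "at" ([x, y, z] in mm, in the coordinates of the camera as it stood for that picture, good to about 4 mm: the middle of the surface that is visible of it).
- eyes.pinpoint(camera, query): "at" ([x, y, z] in mm, in the coordinates of the camera as it stood for that picture, good to about 4 mm: a listed point, or the origin of a listed thing).
The state is a dict: "t": time; "q": joint angles; "qd": joint speeds; "joint_efforts": joint torques, N m; "position": TCP position; "eef_rot": TCP orientation; "wrist_force": force on the tool from outside, world axes, zero at the start; "wrist_torque": the same for the moment, N m; "grip_width": finger opening in mm; "gripper_force": force on a finger pad.
Only numpy, scipy, OpenCV 4.12 (cv2) and the standard library are available. Lean on these libraries where they do the work, as an engineer would, in place of code of your own. Each camera call takes 0.05 s, during which the arm holds its last target. There are 200 camera calls.

## Task

Lock the tube rack in the autosampler bay with the steel retaining rod: its red knob is tucked under the riser shelf, so draw it out by its free end, lay it in both notches of the empty yellow V rest and let go. Then take it by the knob, pass the tip through the blue lug and on through the white lug until the knob's shoulder is fully home against the blue lug, and let go of it there. Leave the amber bottle, jar, beaker, vial, tip box and dish standing where they are.

Things in the scene. Friction and masses are not known exactly. Their poses are not given: they have to be found in the camera images.
- rod_mid (a point): Middle of the loose retaining rod (210 mm long, 0.12 kg; balances within 15 mm of here), on its axis: a steel shaft 10 mm dia x 160 mm and a red knob 22 mm dia x 50 mm. x axis: along the rod from knob to tip (tip at +105 mm, shoulder at -55 mm). At the start it lies in the V notches of the grey cradle, axis 45 mm up, knob under the riser shelf, tip half in the open.
- rod_tip (a point): Centre of the rod's tip end, on the axis (axes as rod_mid). The last 10 mm of the shaft taper to 5 mm dia.
- rod_shoulder (a point): Centre of the knob's flat shoulder, on the axis, where the shaft leaves the knob (axes as rod_mid).
- rod_knob (a point): Centre of the red plastic knob (22 mm dia, 50 mm long), on the axis, 80 mm from rod_mid and 25 mm behind the shoulder (axes as rod_mid).
- riser: White riser shelf and, fixed to it, the rod's grey storage cradle: two V-notched uprights at x = +35 and -35 mm, 10 mm thick, prongs to 55 mm high, foot x = -75 to 75 mm. Does not move. Origin on the bench midway between the uprights, under rod_mid at the start (within 6 mm along x). +x: the way the rod's tip points, out from under the shelf.
- riser_edge (a point): Middle of the lower front edge of the shelf board, 115 mm above the bench (axes as riser). The board covers x = -170 to 0 mm, y = -150 to 150 mm and is 12 mm thick, on end panels at y = -144 and 144 mm. To come clear the rod must rise 15 to 55 mm (the knob cannot pass the notches) and then move at least 115 mm along +x.
- rest_mid (a point): Yellow V rest fixed to the bench, empty at the start: two V-notched uprights 70 mm apart (10 mm thick, 90 degree notches 34 mm wide at the mouth, prongs to 55 mm high) on a foot 110 x 50 mm. This point is midway between the notches, 45 mm above the bench, on the axis of a shaft lying in both. x: along that axis, z up.
- station: Grey autosampler bay, fixed, deck 200 x 220 x 30 mm high, with a blue rack of capped tubes (to 106 mm high). On its -x (front) edge stand two lugs 12 mm thick, 40 mm wide, 135 mm high, with a common level hole axis; holes 13 mm dia, 95 mm up. Blue lug at -y, white at +y. Origin under the deck's middle; x to the back, y along the hole axis from blue to white, z up. Hole axis at x = -70 mm.
- entry (a point): Centre of the hole on the outer face of the blue lug, 95 mm above the bench (station y = -55 mm); axes as the station: y points into the hole, towards the white lug. The deck, 30 mm high, reaches 55 mm out beyond this face.
- exit (a point): Centre of the hole on the outer face of the white lug, 110 mm from entry along y; axes as the station.
- amber_bottle: amber glass bottle, 60 mm dia, 120 mm tall, standing on the riser shelf (bystander); origin under its centre, z up. To be left as it is.
- white_jar: white jar with a blue cap, 64 mm dia, 75 mm tall, standing on the riser shelf (bystander); origin under its centre, z up. To be left as it is.
- beaker: glass beaker, 70 mm dia, 85 mm tall, on the left (bystander); origin under its centre, z up. To be left as it is.
- tip_box: green box of pipette tips, 85 x 120 x 50 mm, on the left (bystander); origin under its centre, z up. To be left as it is.
- vial: small amber vial with a white cap, 26 mm dia, 50 mm tall, near the robot (bystander); origin under its centre, z up. To be left as it is.
- dish: white ceramic dish, 80 mm dia, 30 mm tall, on the right near the robot (bystander); origin under its centre, z up. To be left as it is.
There are look-alikes about, which are no part of the job. What is shaped like the part that bears rod_mid but pink is not meant.

How it is judged:
By the outcome, as a careful person would: the job done as asked, in the order asked, and still so for the second after the job is handed in, with the robot touching nothing.
It also fails if it takes over 67 s, if anything falls off the work surface, if the arm or the gripper's body presses on something with over 40 N, if the wrist force passes 120 N, or if a joint passes its speed limit or range.

## Working session

There is one attempt and no reset: what is moved stays moved. The work goes in short steps, Python scripts to look and compute and a tool call to move; the robot and the scene stay as the last step left them, time stands still between calls to the robot, and variables do not carry over. Pictures are saved under pics/ and viewed, at most 12 in all, crops included, and the job is handed in when it is done.

Besides the shell and the picture viewer there is one more tool, called after "Request:" as name([rows], argument=value, ...), one row to a line, values as JSON. drive_tool: Moves the arm, as the interface text tells. Its arguments: {"type":"object","properties":{"targets":{"type":"array"}},"required":["targets"]}

```bash
mkdir -p pics; ls
cat > h.py <<'E'
import numpy as np,cv2
from scipy.spatial.transform import Rotation as R
from plant import observe,eyes,workorder
def cam(s):
    a=np.array(s['attitude'],float)
    M=a if a.shape==(3,3) else R.from_euler('xyz',a).as_matrix() if a.size==3 else None
    return np.array(s['xyz'],float),M,200/np.tan(np.radians(s['fovy'])/2)
def w(s,at):
    p,M,f=cam(s);return p+M@np.array(at)
def ray(s,uv,z):
    p,M,f=cam(s);d=M@np.array([(uv[0]-s['cx'])/f,(uv[1]-s['cy'])/f,1]);return p+d*(z-p[2])/d[2]
def px(s,P):
    p,M,f=cam(s);c=M.T@(np.array(P)-p);return c[:2]/c[2]*f+[s['cx'],s['cy']]
def save(s,n): cv2.imwrite('pics/'+n,cv2.cvtColor(s['pixels'],cv2.COLOR_RGB2BGR))
E
python3 - <<'E'
from h import *
for c in('scene','top'):
    s=eyes.snapshot(c);save(s,c+'0.png');print(c,s['xyz'],s['attitude'],s['fovy'],s['cx'],s['cy'])
    for q in('rod_mid','rod_tip','rod_knob','riser','riser_edge','rest_mid','entry','exit','station','amber_bottle','white_jar','beaker','tip_box','vial','dish'):
        print(q,[(round(d['p'],2),w(s,d['at']).round().tolist()) for d in eyes.pinpoint(c,q)[:3]])
print(observe())
E
```

```text
pics
scene [1637.64939303  166.23639549 1125.80262772] [-2.29538983 -0.01450067  1.79439357] 43.61013784586554 322.1586650638503 208.05319830994046
rod_mid [(0.56, [430.0, 182.0, -2.0]), (0.51, [338.0, -556.0, 12.0]), (0.48, [605.0, -309.0, 43.0])]
rod_tip [(0.6, [379.0, -654.0, 3.0]), (0.56, [561.0, -213.0, 41.0]), (0.17, [664.0, 104.0, -0.0])]
rod_knob [(0.69, [306.0, -481.0, 12.0])]
riser [(0.96, [607.0, -312.0, 1.0])]
riser_edge [(0.74, [609.0, -313.0, 113.0])]
rest_mid [(0.67, [447.0, -97.0, 45.0])]
entry [(0.94, [612.0, 33.0, 91.0])]
exit [(0.71, [586.0, 149.0, 94.0])]
station [(0.81, [665.0, 107.0, 0.0]), (0.39, [610.0, 34.0, 91.0])]
amber_bottle []
white_jar [(0.7, [639.0, -372.0, 131.0]), (0.61, [664.0, 105.0, 0.0])]
beaker [(0.73, [442.0, 331.0, -2.0])]
tip_box [(0.91, [606.0, 426.0, -3.0])]
vial [(0.6, [427.0, 183.0, -3.0]), (0.33, [543.0, -450.0, 123.0])]
dish [(0.62, [394.0, -336.0, -3.0])]
top [ 242.38031104  -37.7191859  1407.01506007] [-2.93152382e+00  3.94275300e-04 -1.58288846e+00] 46.42682183207735 316.1953804050672 197.38675755655242
rod_mid [(0.78, [336.0, -557.0
[... 754 characters left out ...]
-335.0, -2.0])]
{'t': 1.6, 'q': array([ 1.09934123e+00,  9.11144646e-02,  1.23066560e+00,  2.53833508e-05,
        1.81976339e+00, -5.66979255e-02]), 'qd': array([-0.00113016, -0.00111536,  0.00022153,  0.00151566, -0.00100059,
       -0.00039586]), 'joint_efforts': array([-1.28681982e-04, -4.46189797e+01, -4.06493032e+01,  7.01305107e-02,
        1.98878988e-02, -3.88202852e-05]), 'position': array([241.79066239, 549.16477986, 244.64199195]), 'eef_rot': array([ 3.14154213e+00, -2.17726136e-05,  2.72684174e+00]), 'wrist_force': array([-0.4249169 , -0.18342527,  0.08143431]), 'wrist_torque': array([ 0.00561433, -0.01121066,  0.04810908]), 'gripper_force': 0.0, 'grip_width': 88.04845754276657}
```

View images.

View pics/top0.png

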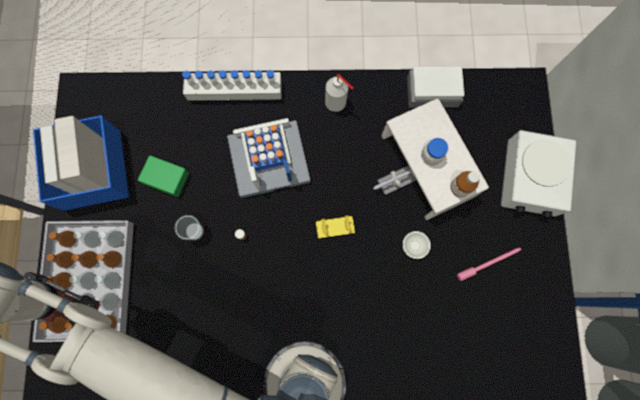

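View pics/scene0.png

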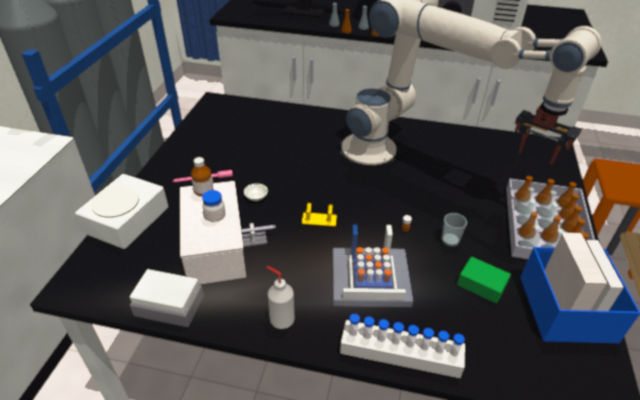

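Run:
```python
from h import *
t=cv2.imread('pics/top0.png');s=cv2.imread('pics/scene0.png')
a=cv2.resize(t[155:285,310:530],None,fx=3.5,fy=3.5,interpolation=2)[:, :770]
b=cv2.resize(s[165:255,165:345],(0,0),fx=3.2,fy=3.2,interpolation=2)[:145]
cv2.imwrite('pics/c0.png',a)
```

```text
(no output)
```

View pics/c0.png

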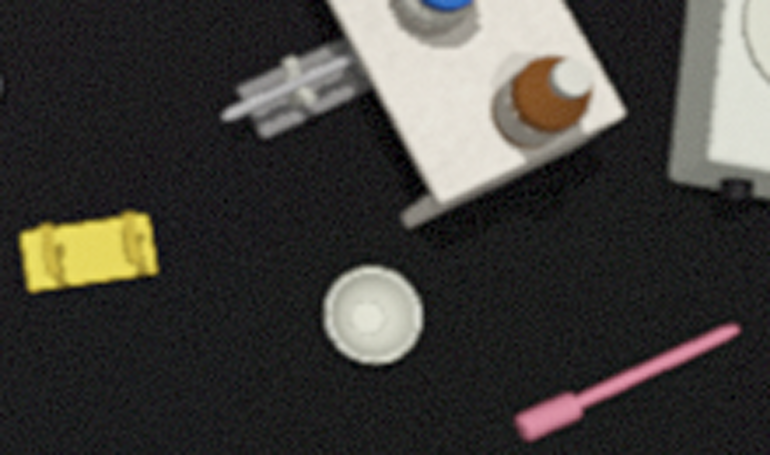

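Candidates: the pink rod at top px (490,263) lying on the bench, and the steel shaft at (373–410,188–173) in the grey cradle, half under the white shelf. The steel one fits the task; the pink one is the look-alike. The empty yellow rest is at (335,227).

Run:
```python
from h import *
s=eyes.snapshot('top');sc=eyes.snapshot('scene')
u=lambda x,y:(x/3.5+310,y/3.5+155)
def line(a,b,z,n):
    A,B=ray(s,a,z),ray(s,b,z);d=B-A;print(n,A.round(1),B.round(1),np.degrees(np.arctan2(d[1],d[0])).round(1),np.linalg.norm(d).round(1))
line(u(350,62),u(222,117),45,'rod')
line(u(158,273),u(28,291),0,'foot bot');line(u(152,212),u(20,235),6,'foot top')
line(u(440,207),u(335,0),115,'board edge top')
# yellow notch line: saddle positions
line(u(137,243),u(55,255),40,'notches')
for S,n in((s,'top'),(sc,'scene')):
  h=cv2.cvtColor(S['pixels'],cv2.COLOR_RGB2HSV);m=cv2.inRange(h,(22,120,80),(35,255,255))
  k,l,st,ce=cv2.connectedComponentsWithStats(m);i=1+st[1:,4].argmax()
  print(n,st[i],ce[i],cv2.minAreaRect(np.argwhere(l==i)[:,::-1].astype(np.float32)))
# lugs: project hole axis estimates
np.save('top.npy',s['pixels'])
a=cv2.resize(cv2.imread('pics/top0.png')[110:205,220:320],None,fx=4,fy=4,interpolation=2)
save(sc,'sc1.png');b=cv2.resize(cv2.imread('pics/sc1.png')[195:310,290:390],None,fx=4,fy=4,interpolation=2)
c=np.zeros((460,800,3),np.uint8);c[:380,:400]=a;c[:,400:]=b;cv2.imwrite('pics/c1.png',c)
```

```text
rod [ 605.5 -324.9   45. ] [ 558.1 -212.6   45. ] 112.9 121.9
foot bot [ 430.4 -157.7    0. ] [416.1 -44.7   0. ] 97.2 113.8
foot top [ 483.1 -153.5    6. ] [464.2 -38.4   6. ] 99.3 116.7
board edge top [ 465.6 -375.9  115. ] [ 639.9 -300.6  115. ] 23.4 189.8
notches [ 450.8 -137.3   40. ] [441.4 -67.7  40. ] 97.7 70.2
top [315 215  40  24 710] [334.78169014 226.57887324] ((334.6600341796875, 226.1199951171875), (19.374725341796875, 38.608036041259766), 81.8698959350586)
scene [301 202  37  25 568] [318.86619718 216.78697183] ((319.2991943359375, 214.20904541015625), (35.761619567871094, 22.452863693237305), 5.19442892074585)
```

View pics/c1.png

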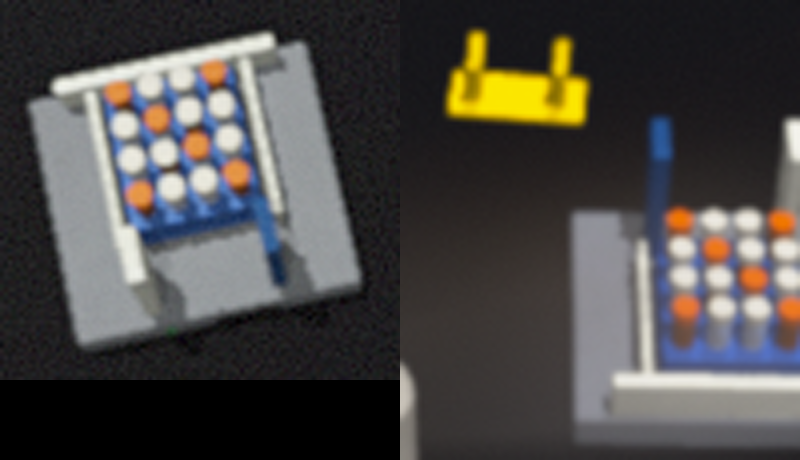

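Request:
drive_tool([
  [0.4, -0.956, 0, -0.0344, -1],
  [0.4, -0.956, 0, -0.0344, -1],
  [0.4, -0.956, 0, -0.0344, -1],
  [0.4, -0.956, 0, -0.0344, -1],
])

```text
t: 2.1
position: [291.1, 432.3, 245.5]
eef_rot: [3.14, 0.001, 2.615]
wrist_force: [-0.5, 0.2, 0.0]
grip_width: 87.7
gripper_force: 0.0
```

Request:
drive_tool([
  [0.4, -0.956, 0, -0.0344, -1],
  [0.4, -0.956, 0, -0.0344, -1],
  [0.4, -0.956, 0, -0.0344, -1],
  [0.4, -0.956, 0, -0.0344, -1],
])

```text
t: 2.5
position: [338.7, 318.4, 245.1]
eef_rot: [3.141, 0.001, 2.508]
wrist_force: [-0.1, 0.0, 0.4]
grip_width: 87.6
gripper_force: 0.0
```

Request:
drive_tool([
  [0.4, -0.956, 0, -0.0344, -1],
  [0.4, -0.956, 0, -0.0344, -1],
  [0.4, -0.956, 0, -0.0344, -1],
  [0.4, -0.956, 0, -0.0344, -1],
])

```text
t: 2.9
position: [386.6, 204.3, 244.7]
eef_rot: [3.141, 0.0, 2.4]
wrist_force: [0.8, 0.3, -0.3]
grip_width: 88.0
gripper_force: 0.0
```

Request:
drive_tool([
  [0.4, -0.956, 0, -0.0344, -1],
  [0.4, -0.956, 0, -0.0344, -1],
  [0.4, -0.956, 0, -0.0344, -1],
  [0.4, -0.956, 0, -0.0344, -1],
])

```text
t: 3.3
position: [434.7, 90.0, 244.2]
eef_rot: [-3.141, -0.001, 2.292]
wrist_force: [0.1, 0.3, 0.4]
grip_width: 87.9
gripper_force: 0.0
```

Request:
drive_tool([
  [0.4, -0.956, 0, -0.0344, -1],
  [0.4, -0.956, 0, -0.0344, -1],
  [0.4, -0.956, 0, -0.0344, -1],
  [0.4, -0.956, 0, -0.0344, -1],
])

```text
t: 3.7
position: [482.8, -24.3, 243.9]
eef_rot: [-3.141, -0.001, 2.185]
wrist_force: [-1.1, 0.0, -0.2]
grip_width: 87.8
gripper_force: 0.0
```

Request:
drive_tool([
  [0.4, -0.956, 0, -0.0344, -1],
  [0.4, -0.956, 0, -0.0344, -1],
  [0.4, -0.956, 0, -0.0344, -1],
  [0.4, -0.956, 0, -0.0344, -1],
])

```text
t: 4.1
position: [530.9, -138.6, 243.6]
eef_rot: [-3.141, -0.002, 2.078]
wrist_force: [-0.1, 1.1, 0.1]
grip_width: 88.0
gripper_force: 0.0
```

Request:
drive_tool([
  [0.4, -0.956, 0, -0.0344, -1],
  [0.4, -0.956, 0, -0.0344, -1],
  [0.4, -0.956, 0, -0.0344, -1],
  [0.4, -0.956, 0, -0.0344, -1],
])

```text
t: 4.5
position: [579.0, -253.0, 243.4]
eef_rot: [-3.141, -0.002, 1.97]
wrist_force: [0.7, 1.3, -0.6]
grip_width: 87.7
gripper_force: 0.0
```

Request:
drive_tool([
  [-0.01, -0.006, -0.4, 0, -0.2],
  [-0.01, -0.006, -0.8, 0, -0.2],
  [-0.01, -0.006, -0.8, 0, -0.2],
])

```text
t: 4.8
position: [573.5, -249.1, 139.6]
eef_rot: [-3.132, -0.013, 1.973]
wrist_force: [-0.4, 0.3, -2.6]
grip_width: 67.5
gripper_force: 0.0
```

Request:
drive_tool([
  [0, 0, -0.3, 0, -0.2],
  [0, 0, -0.6, 0, -0.2],
  [0, 0, -0.83, 0, -0.2],
  [0, 0, -0.83, 0, -0.2],
])

```text
t: 5.2
position: [575.8, -251.6, 47.3]
eef_rot: [-3.139, -0.004, 1.972]
wrist_force: [-0.7, -0.3, -1.3]
grip_width: 52.6
gripper_force: 0.0
```

Request:
drive_tool([
  [0, 0, 0, 0, 1],
  [0, 0, 0, 0, 1],
  [0, 0, 0, 0, 1],
  [0, 0, 0, 0, 1],
  [0, 0, 0, 0, 1],
  [0, 0, 0, 0, 1],
  [0, 0, 0, 0, 1],
  [0, 0, 0, 0, 1],
])

```text
t: 6.0
position: [578.3, -254.2, 50.4]
eef_rot: [3.138, 0.002, 1.971]
wrist_force: [5.1, 1.4, 2.1]
grip_width: 9.1
gripper_force: 29.7
```

Request:
drive_tool([
  [0, 0, 0.08, 0, 1],
  [0, 0, 0.16, 0, 1],
  [0, 0, 0.24, 0, 1],
  [0, 0, 0.31, 0, 1],
  [0, 0, 0.31, 0, 1],
  [0, 0, 0.31, 0, 1],
])

```text
t: 6.6
position: [576.6, -254.8, 86.5]
eef_rot: [3.141, 0.0, 1.97]
wrist_force: [-0.6, 0.1, -1.5]
grip_width: 9.1
gripper_force: 29.8
```

Run:
```python
from h import *
s=eyes.snapshot('scene');save(s,'sc2.png')
print(observe()['wrist_torque'],observe()['wrist_force'])
a=cv2.imread('pics/sc2.png')[150:290,165:325];cv2.imwrite('pics/c2.png',cv2.resize(a,None,fx=4,fy=4,interpolation=2))
```

```text
[0.0656969  0.03297956 0.04369399] [-1.19091473  0.1161631  -0.8803257 ]
```

View pics/c2.png

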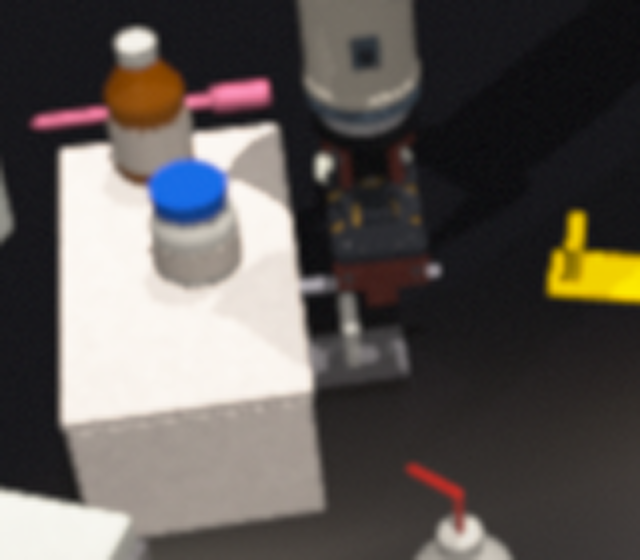

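The picture shows the gripper holding the shaft, crop rod ends (305,283)–(433,270), lifted off the cradle and still level; nothing else has moved. Drawing it out.

Request:
drive_tool([
  [-0.081, 0.192, 0, 0, 1],
  [-0.162, 0.384, 0, 0, 1],
  [-0.243, 0.575, 0, 0, 1],
  [-0.243, 0.575, 0, 0, 1],
])

```text
t: 7.05
position: [546.5, -183.2, 85.5]
eef_rot: [-3.141, -0.002, 1.972]
wrist_force: [-0.2, 0.0, -1.3]
grip_width: 9.3
gripper_force: 29.8
```

Request:
drive_tool([
  [-0.081, 0.192, 0, 0, 1],
  [-0.162, 0.384, 0, 0, 1],
  [-0.243, 0.575, 0, 0, 1],
  [-0.243, 0.575, 0, 0, 1],
])

```text
t: 7.45
position: [517.7, -115.0, 85.9]
eef_rot: [-3.141, -0.001, 1.972]
wrist_force: [-0.1, 0.0, -1.4]
grip_width: 9.1
gripper_force: 29.8
```

Request:
drive_tool([
  [-0.05, 0.1, 0.2, 0, 1],
  [-0.05, 0.1, 0.4, 0, 1],
  [-0.05, 0.1, 0.4, 0, 1],
  [-0.05, 0.1, 0.4, 0, 1],
])

```text
t: 7.85
position: [512.8, -105.5, 134.0]
eef_rot: [3.141, 0.001, 1.97]
wrist_force: [0.7, -0.9, -2.1]
grip_width: 9.2
gripper_force: 29.9
```

Run:
```python
from h import *
o=observe();print(o['wrist_torque'],o['wrist_force'],o['position'],o['eef_rot'],o['t'])
P=o['position']
for c in('top','scene'):
    s=eyes.snapshot(c);save(s,c+'3.png')
    for q in('rod_mid','rod_tip','rod_knob','rod_shoulder'):
        print(c,q,[(round(d['p'],2),w(s,d['at']).round().tolist()) for d in eyes.pinpoint(c,q)[:2]])
    u,v=px(s,P).astype(int);print(u,v)
    a=cv2.imread(f'pics/{c}3.png')[max(v-50,0):v+70,max(u-70,0):u+70];b=cv2.resize(a,(490,420),interpolation=2)
    img=b[:,:400] if c=='top' else np.hstack([img,b[:,:400]])
    print(max(u-70,0),max(v-50,0))
cv2.imwrite('pics/c3.png',img)
```

```text
[ 0.04927825  0.07889021 -0.00297461] [ 0.70533016 -0.91073536 -2.06002169] [ 512.76177813 -105.49035789  133.97747474] [3.14110722e+00 8.55203217e-04 1.96967640e+00] 7.85
top rod_mid [(0.81, [338.0, -559.0, 9.0])]
top rod_tip [(0.57, [378.0, -653.0, 5.0])]
top rod_knob [(0.75, [308.0, -483.0, 10.0]), (0.6, [571.0, -235.0, 126.0])]
top rod_shoulder [(0.6, [315.0, -506.0, 12.0]), (0.59, [557.0, -214.0, 125.0])]
339 197
269 147
scene rod_mid [(0.58, [338.0, -558.0, 7.0]), (0.52, [536.0, -161.0, 126.0])]
scene rod_tip [(0.73, [382.0, -654.0, 3.0])]
scene rod_knob [(0.76, [567.0, -236.0, 124.0]), (0.67, [305.0, -482.0, 14.0])]
scene rod_shoulder [(0.79, [555.0, -214.0, 124.0]), (0.61, [566.0, -234.0, 125.0])]
312 199
242 149
```

View pics/c3.png

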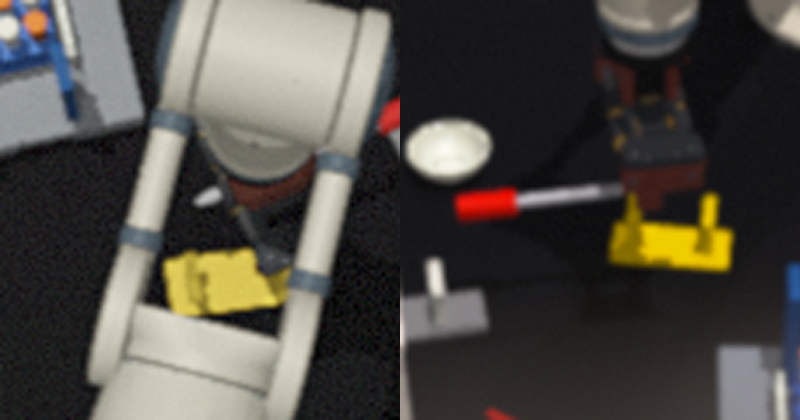

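Rod is clear and held at rod x ≈ +62 mm (knob red at crop right (485,205)), drooping about 2°. Moving over the yellow rest.

Request:
drive_tool([
  [-0.2, 0.18, 0, -0.03, 1],
  [-0.41, 0.37, 0, -0.06, 1],
  [-0.622, 0.558, 0, -0.0817, 1],
  [-0.622, 0.558, 0, -0.0817, 1],
  [-0.622, 0.558, 0, -0.0817, 1],
])

```text
t: 8.85
position: [437.9, -37.5, 134.7]
eef_rot: [3.14, 0.001, 1.716]
wrist_force: [0.8, -0.2, -1.1]
grip_width: 8.9
gripper_force: 29.9
```

Request:
drive_tool([
  [0, 0, -0.2, 0, 1],
  [0, 0, -0.4, 0, 1],
  [0, 0, -0.5, 0, 1],
  [0, 0, -0.5, 0, 1],
  [0, 0, -0.5, 0, 1],
])

```text
t: 9.35
position: [438.2, -38.0, 74.8]
eef_rot: [3.141, 0.0, 1.713]
wrist_force: [0.6, -0.1, -1.1]
grip_width: 9.0
gripper_force: 29.9
```

Run:
```python
from h import *
o=observe();print(o['wrist_torque'],o['wrist_force'],o['position'],o['eef_rot'],o['t'])
P=o['position']
for c in('top','scene'):
    s=eyes.snapshot(c);save(s,c+'4.png')
    for q in('rod_knob','rod_shoulder','rest_mid'):
        print(c,q,[(round(d['p'],2),w(s,d['at']).round().tolist()) for d in eyes.pinpoint(c,q)[:2]])
a=cv2.imread('pics/scene4.png')[170:250,250:370];cv2.imwrite('pics/c4.png',cv2.resize(a,(720,480),interpolation=2))
```

```text
[ 0.04010895 -0.00129431 -0.01441545] [ 0.64302582 -0.09746276 -1.05037384] [438.16416169 -38.04033773  74.81975285] [3.14133986e+00 1.48456862e-04 1.71346329e+00] 9.35
top rod_knob [(0.81, [307.0, -481.0, 10.0]), (0.68, [446.0, -100.0, 71.0])]
top rod_shoulder [(0.87, [315.0, -507.0, 12.0]), (0.76, [455.0, -156.0, 66.0])]
top rest_mid [(0.49, [445.0, -101.0, 71.0]), (0.47, [450.0, -98.0, 46.0])]
scene rod_knob [(0.62, [460.0, -176.0, 68.0]), (0.43, [305.0, -484.0, 12.0])]
scene rod_shoulder [(0.54, [455.0, -156.0, 67.0]), (0.51, [318.0, -505.0, 9.0])]
scene rest_mid [(0.81, [448.0, -98.0, 47.0]), (0.46, [430.0, 183.0, 0.0])]
```

View pics/c4.png

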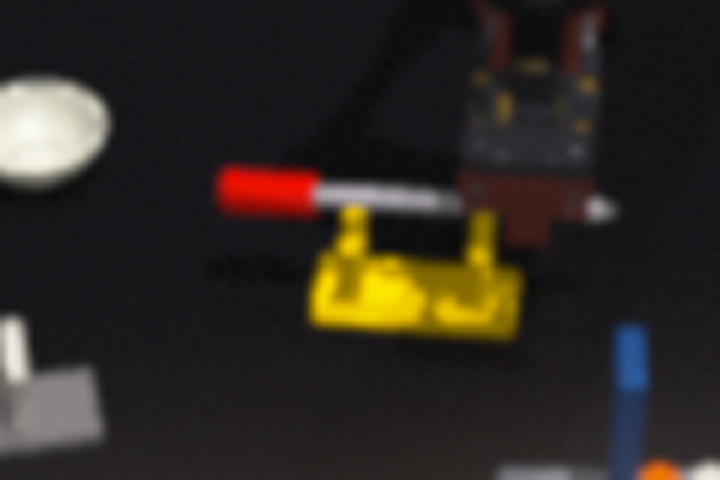

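The rod hangs over both notches, shaft from (320,192) to tip (610,207) in the crop, knob clear of the left upright. Lowering.

Request:
drive_tool([
  [0, 0, -0.08, 0, 1],
  [0, 0, -0.15, 0, 1],
  [0, 0, -0.18, 0, 1],
  [0, 0, -0.2, 0, 1],
  [0, 0, -0.2, 0, 1],
])

```text
t: 10.25
position: [439.6, -37.6, 51.7]
eef_rot: [3.136, 0.001, 1.714]
wrist_force: [3.5, 1.5, 5.7]
grip_width: 9.3
gripper_force: 29.9
```

Request:
drive_tool([
  [0, 0, -0.01, 0, 1],
  [0, 0, -0.02, 0, 1],
  [0, 0, -0.02, 0, 1],
])

```text
t: 10.55
position: [440.3, -37.7, 50.5]
eef_rot: [3.134, 0.001, 1.714]
wrist_force: [3.9, 1.8, 9.3]
grip_width: 8.9
gripper_force: 29.9
```

Request:
drive_tool([
  [-0.01, 0, -0.01, 0, 0.6],
  [-0.01, 0, -0.01, 0, 0],
  [-0.01, 0, -0.01, 0, 0],
  [-0.01, 0, -0.01, 0, 0],
  [-0.01, 0, -0.01, 0, 0],
])

```text
t: 11.05
position: [436.0, -37.7, 46.0]
eef_rot: [-3.14, -0.0, 1.714]
wrist_force: [-0.3, 0.7, -0.5]
grip_width: 43.2
gripper_force: 0.0
```

Request:
drive_tool([
  [0, 0, 0.2, 0, 0],
  [0, 0, 0.5, 0, 0],
  [0, 0, 0.9, 0, 0],
  [0, 0, 1, 0, 0],
  [0, 0, 1, 0, 0],
])

```text
t: 11.55
position: [437.6, -37.9, 169.1]
eef_rot: [3.137, 0.001, 1.714]
wrist_force: [0.3, -0.6, -0.1]
grip_width: 44.2
gripper_force: 0.0
```

Run:
```python
from h import *
o=observe();print(o['wrist_torque'],o['wrist_force'],o['position'],o['eef_rot'],o['t'])
for c in('top','scene'):
    s=eyes.snapshot(c);save(s,c+'5.png')
    for q in('rod_knob','rod_shoulder','rod_tip','rod_mid','entry','exit'):
        print(c,q,[(round(d['p'],2),w(s,d['at']).round().tolist()) for d in eyes.pinpoint(c,q)[:2]])
a=cv2.imread('pics/scene5.png')[170:250,250:370];cv2.imwrite('pics/c5.png',cv2.resize(a,(720,480),interpolation=2))
```

```text
[-0.04981632  0.08056578  0.01295506] [ 0.28346889 -0.63530494 -0.08122482] [437.55305389 -37.87700269 169.10676379] [3.13711796e+00 1.44264231e-03 1.71354497e+00] 11.55
top rod_knob [(0.87, [307.0, -480.0, 10.0]), (0.73, [462.0, -175.0, 44.0])]
top rod_shoulder [(0.65, [444.0, 331.0, 1.0]), (0.52, [455.0, -152.0, 44.0])]
top rod_tip [(0.86, [376.0, -656.0, 6.0])]
top rod_mid [(0.64, [336.0, -558.0, 7.0]), (0.52, [446.0, -100.0, 45.0])]
top entry [(0.81, [608.0, 35.0, 92.0]), (0.67, [442.0, 332.0, -1.0])]
top exit [(0.92, [583.0, 147.0, 90.0]), (0.74, [458.0, -150.0, 41.0])]
scene rod_knob [(0.73, [457.0, -178.0, 44.0]), (0.72, [305.0, -482.0, 15.0])]
scene rod_shoulder [(0.73, [318.0, -506.0, 8.0]), (0.56, [458.0, -155.0, 44.0])]
scene rod_tip [(0.75, [438.0, 6.0, 46.0]), (0.42, [382.0, -656.0, 2.0])]
scene rod_mid [(0.79, [450.0, -97.0, 46.0]), (0.66, [337.0, -556.0, 10.0])]
scene entry [(0.83, [611.0, 32.0, 94.0])]
scene exit [(0.77, [584.0, 147.0, 96.0]), (0.7, [664.0, 108.0, -1.0])]
```

View pics/c5.png

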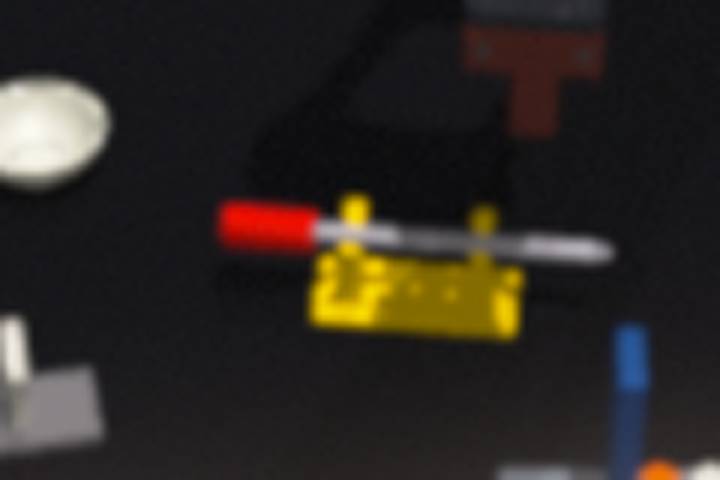

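Rod lies level in both notches (crop shaft (320,228)–(610,250)), knob free at left. Now to the knob.

Request:
drive_tool([
  [0.08, -0.35, 0, 0, -0.2],
  [0.171, -0.7, 0, 0, -0.2],
  [0.171, -0.7, 0, 0, -0.2],
])

```text
t: 12.55
position: [457.3, -125.2, 166.3]
eef_rot: [-3.141, 0.001, 1.709]
wrist_force: [-0.2, 0.7, 0.8]
grip_width: 52.8
gripper_force: 0.0
```

Request:
drive_tool([
  [0, -0.392, 0, 0, -0.2],
  [0, -0.392, -0.3, 0, -0.2],
  [0, -0.392, -0.5, 0, -0.2],
  [0, -0.392, -0.5, 0, -0.2],
  [0, -0.392, -0.5, 0, -0.2],
])

```text
t: 13.05
position: [456.9, -168.2, 107.0]
eef_rot: [-3.141, -0.0, 1.714]
wrist_force: [-0.6, -0.0, 0.9]
grip_width: 52.7
gripper_force: 0.0
```

Request:
drive_tool([
  [0.01, -0.005, -0.2, 0, -0.2],
  [0.01, -0.005, -0.4, 0, -0.2],
  [0.01, -0.005, -0.49, 0, -0.2],
  [0.01, -0.005, -0.49, 0, -0.2],
  [0.01, -0.005, -0.49, 0, -0.2],
])

```text
t: 13.55
position: [458.9, -169.4, 49.5]
eef_rot: [3.14, 0.001, 1.714]
wrist_force: [-0.7, 0.4, 0.5]
grip_width: 52.3
gripper_force: 0.0
```

Request:
drive_tool([
  [0, 0, 0, 0, 1],
  [0, 0, 0, 0, 1],
  [0, 0, 0, 0, 1],
  [0, 0, 0, 0, 1],
  [0, 0, 0, 0, 1],
  [0, 0, 0, 0, 1],
  [0, 0, 0, 0, 1],
])

```text
t: 14.25
position: [459.0, -169.4, 48.6]
eef_rot: [3.139, 0.001, 1.714]
wrist_force: [4.4, 1.1, 2.2]
grip_width: 21.4
gripper_force: 29.9
```

Request:
drive_tool([
  [0, 0, 0.1, 0, 1],
  [0, 0, 0.25, 0, 1],
  [0, 0, 0.45, 0, 1],
  [0, 0, 0.5, 0, 1],
  [0, 0, 0.5, 0, 1],
  [0, 0, 0.5, 0, 1],
])

```text
t: 14.85
position: [457.5, -169.2, 106.6]
eef_rot: [-3.14, -0.001, 1.714]
wrist_force: [-0.1, 0.1, -1.8]
grip_width: 21.2
gripper_force: 29.8
```

Run:
```python
from h import *
o=observe();print(o['wrist_torque'],o['wrist_force'],o['position'],o['eef_rot'],o['t'])
for c in('top','scene'):
    s=eyes.snapshot(c);save(s,c+'6.png')
    for q in('rod_knob','rod_shoulder','rod_tip','rod_mid'):
        print(c,q,[(round(d['p'],2),w(s,d['at']).round().tolist()) for d in eyes.pinpoint(c,q)[:3]])
# station geometry from top picture, deck front edge and lug tops
s=eyes.snapshot('top');u=lambda x,y:(x/4+220,y/4+110)
def line(a,b,z,n):
    A,B=ray(s,a,z),ray(s,b,z);d=B-A;print(n,A.round(1),B.round(1),np.degrees(np.arctan2(d[1],d[0])).round(1),np.linalg.norm(d).round(1))
line(u(360,285),u(80,348),30,'front edge');line(u(305,42),u(360,285),30,'-y side');line(u(30,103),u(80,348),30,'+y side')
```

```text
[-0.21549387  0.10027647  0.01983729] [-0.07353313  0.07904791 -1.77749577] [ 457.49716634 -169.16663373  106.63962034] [-3.13971276e+00 -8.56061499e-04  1.71357149e+00] 14.85
top rod_knob [(0.67, [304.0, -482.0, 11.0]), (0.5, [606.0, -307.0, 115.0])]
top rod_shoulder [(0.71, [312.0, -503.0, 9.0]), (0.62, [453.0, -153.0, 102.0])]
top rod_tip [(0.45, [585.0, 144.0, 93.0]), (0.44, [435.0, 11.0, 99.0])]
top rod_mid [(0.8, [336.0, -555.0, 7.0]), (0.5, [443.0, -100.0, 104.0])]
scene rod_knob [(0.62, [307.0, -482.0, 11.0]), (0.52, [460.0, -180.0, 101.0]), (0.49, [447.0, -95.0, 101.0])]
scene rod_shoulder [(0.66, [544.0, -449.0, 122.0]), (0.53, [452.0, -154.0, 103.0]), (0.51, [317.0, -507.0, 10.0])]
scene rod_tip [(0.61, [435.0, 7.0, 104.0]), (0.54, [380.0, -657.0, 2.0])]
scene rod_mid [(0.54, [449.0, -94.0, 104.0]), (0.44, [338.0, -556.0, 8.0]), (0.36, [439.0, 1.0, 102.0])]
front edge [586.4 -22.5  30. ] [540.  189.3  30. ] 102.4 216.9
-y side [782.7  18.7  30. ] [586.4 -22.5  30. ] -168.1 200.6
+y side [735.1 232.5  30. ] [540.  189.3  30. ] -167.5 199.9
```

Request:
drive_tool([
  [0.3, 0.006, 0, 0.008, 1],
  [0.6, 0.012, 0, 0.016, 1],
  [0.815, 0.017, 0, 0.0233, 1],
  [0.815, 0.017, 0, 0.0233, 1],
])

```text
t: 15.8
position: [557.9, -166.9, 107.0]
eef_rot: [-3.141, -0.001, 1.789]
wrist_force: [-0.6, -0.3, -0.7]
grip_width: 21.5
gripper_force: 29.8
```

Request:
drive_tool([
  [0.3, 0.006, 0, 0, 1],
  [0.6, 0.012, 0, 0, 1],
  [0.815, 0.017, -0.04, 0, 1],
  [0.815, 0.017, -0.07, 0, 1],
  [0.815, 0.017, -0.07, 0, 1],
  [0.815, 0.017, -0.07, 0, 1],
])

```text
t: 16.4
position: [652.7, -165.4, 99.5]
eef_rot: [-3.141, -0.0, 1.786]
wrist_force: [-0.1, -0.2, -1.5]
grip_width: 21.5
gripper_force: 29.8
```

Run:
```python
from h import *
o=observe();print(o['wrist_torque'],o['wrist_force'],o['position'],o['eef_rot'],o['t'])
for c,(x,y,W) in(('top',(255,125,110)),('scene',(240,175,110))):
    s=eyes.snapshot(c);save(s,c+'7.png')
    for q in('rod_knob','rod_shoulder','rod_tip','entry','exit'):
        print(c,q,[(round(d['p'],2),w(s,d['at']).round().tolist()) for d in eyes.pinpoint(c,q)[:3]])
    b=cv2.resize(cv2.imread(f'pics/{c}7.png')[y:y+110,x:x+80 if c=='top' else x+120],None,fx=4,fy=5,interpolation=2) if 0 else cv2.resize(cv2.imread(f'pics/{c}7.png')[y:y+110,x:x+100],(400,440),interpolation=2)
    img=b if c=='top' else np.hstack([img,b])
cv2.imwrite('pics/c7.png',img)
```

```text
[-0.1672947   0.00975233 -0.00142541] [-0.11530213 -0.17822641 -1.48699048] [ 652.6552008  -165.38401249   99.50930739] [-3.14072110e+00 -2.52486524e-04  1.78632923e+00] 16.4
top rod_knob [(0.52, [306.0, -482.0, 11.0])]
top rod_shoulder [(0.53, [651.0, -148.0, 93.0]), (0.5, [314.0, -506.0, 13.0])]
top rod_tip [(0.7, [617.0, 9.0, 93.0])]
top entry [(0.7, [607.0, 38.0, 90.0])]
top exit []
scene rod_knob [(0.54, [305.0, -482.0, 13.0])]
scene rod_shoulder [(0.68, [647.0, -149.0, 93.0]), (0.68, [319.0, -503.0, 10.0])]
scene rod_tip [(0.69, [619.0, 9.0, 96.0]), (0.58, [382.0, -657.0, 3.0])]
scene entry [(0.68, [611.0, 34.0, 94.0])]
scene exit [(0.64, [586.0, 147.0, 92.0]), (0.58, [440.0, 332.0, -3.0])]
```

View pics/c7.png

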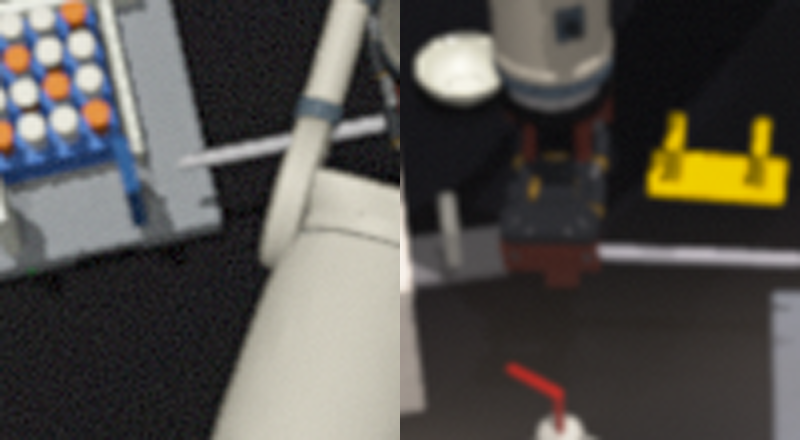

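The top crop shows the tip at (183,163), roughly in line with the blue lug (top at (130,185)); the scene crop shows the shaft from (600,253) to the right. I'll fit the station outline and shaft centreline to subpixel.

```bash
cat > fit.py <<'E'
from h import *
from scipy.optimize import minimize
from scipy.ndimage import map_coordinates as mc
def g(im,P): return mc(im,[P[:,1],P[:,0]],order=1,mode='nearest')
def T(p,S):  # station coords->world ; p=(x,y of station origin, yaw)
    c,n=np.cos(p[2]),np.sin(p[2]);S=np.array(S,float)
    return np.c_[p[0]+c*S[:,0]-n*S[:,1],p[1]+n*S[:,0]+c*S[:,1],S[:,2]]
def seg(a,b,n=60): return np.linspace(a,b,n)
def pxs(s,Ps): return np.array([px(s,P) for P in Ps])
def rect(x0,x1,y0,y1,z): 
    c=[(x0,y0,z),(x1,y0,z),(x1,y1,z),(x0,y1,z)];return [(c[i],c[(i+1)%4]) for i in range(4)]
def station(s,img,name):
    im=cv2.GaussianBlur(cv2.cvtColor(img,cv2.COLOR_BGR2GRAY).astype(float),(0,0),.8)
    G=np.hypot(cv2.Sobel(im,cv2.CV_64F,1,0),cv2.Sobel(im,cv2.CV_64F,0,1))
    E=rect(-100,100,-110,110,30)+rect(-90,-50,-55,-43,135)+rect(-90,-50,43,55,135)
    if name=='scene':E=E[:2]+E[3:]
    S=np.vstack([seg(*e) for e in E])
    f=lambda p:-g(G,pxs(s,T((664+p[0],106+p[1],np.radians(12.4+p[2])),S))).mean()
    best=min(((f((a,b,0)),a,b) for a in range(-8,9,2) for b in range(-8,9,2)))
    r=minimize(f,[best[1],best[2],0],method='Nelder-Mead',options=dict(initial_simplex=[[best[1],best[2],0],[best[1]+2,best[2],0],[best[1],best[2]+2,0],[best[1],best[2],1]]))
    return np.array([664+r.x[0],106+r.x[1],np.radians(12.4+r.x[2])]),r.fun,best[0]
def axisoff(s,img,p,ts,z=95):
    im=cv2.cvtColor(img,cv2.COLOR_BGR2GRAY).astype(float);out=[]
    for t in ts:
        A,B=pxs(s,T(p,[(-70,t,z),(-70,t+5,z)]));d=(B-A)/np.linalg.norm(B-A);n=np.array([-d[1],d[0]])
        k=np.arange(-6,6.01,.25);v=g(im,A+k[:,None]*n);v=v-np.interp(k,[-6,6],[np.median(v[:8]),np.median(v[-8:])])
        m=np.clip(v-v.max()/2,0,None);mm=T(p,[(-69,t,z)]);sc=np.dot(px(s,mm[0])-A,n)
        mz=np.dot(px(s,T(p,[(-70,t,z+1)])[0])-A,n)
        out.append((t,round((m*k).sum()/m.sum(),2),round(v.max()),round(sc,2),round(mz,2)))
    return out
E
python3 - <<'E'
from fit import *
for c in('top','scene'):
    s=eyes.snapshot(c);a=cv2.imread(f'pics/{c}0.png');b=cv2.imread(f'pics/{c}7.png')
    p,f,f0=station(s,a,c);print(c,p[:2].round(1),np.degrees(p[2]).round(2),f,f0)
    e=T(p,[(-70,-55,95),(-70,55,95)]);print('entry/exit',e.round(1))
    # t,offset px,contrast, px per mm station x, px per mm z
    for r in axisoff(s,b,p,range(-225,-75,10)):print(r)
E
```

```text
top [664.6 106. ] 12.48 -211.7345747691676 -211.1190197881453
entry/exit [[608.2  37.2  95. ]
 [584.4 144.6  95. ]]
(-225, np.float64(0.18), 160, np.float64(0.33), np.float64(0.09))
(-215, np.float64(0.14), 157, np.float64(0.33), np.float64(0.09))
(-205, np.float64(-0.2), 102, np.float64(0.33), np.float64(0.09))
(-195, np.float64(1.19), 71, np.float64(0.33), np.float64(0.09))
(-185, np.float64(0.08), 40, np.float64(0.33), np.float64(0.09))
(-175, np.float64(0.59), 72, np.float64(0.33), np.float64(0.09))
(-165, np.float64(0.87), 78, np.float64(0.33), np.float64(0.09))
(-155, np.float64(0.63), 150, np.float64(0.33), np.float64(0.09))
(-145, np.float64(0.61), 152, np.float64(0.33), np.float64(0.09))
(-135, np.float64(0.76), 160, np.float64(0.33), np.float64(0.09))
(-125, np.float64(0.83), 163, np.float64(0.33), np.float64(0.09))
(-115, np.float64(0.84), 157, np.float64(0.33), np.float64(0.09))
(-105, np.float64(1.07), 61, np.float64(0.33), np.float64(0.09))
(-95, np.float64(1.44), 32, np.float64(0.33), np.float64(0.09))
(-85, np.float64(1.16), 9, np.float64(0.33), np.float64(0.09))
scen
[... 421 characters left out ...]
oat64(0.24), np.float64(-0.24))
(-175, np.float64(-0.27), 150, np.float64(0.24), np.float64(-0.24))
(-165, np.float64(-0.23), 151, np.float64(0.24), np.float64(-0.24))
(-155, np.float64(-0.14), 147, np.float64(0.24), np.float64(-0.24))
(-145, np.float64(0.03), 137, np.float64(0.24), np.float64(-0.24))
(-135, np.float64(0.08), 138, np.float64(0.24), np.float64(-0.24))
(-125, np.float64(0.26), 138, np.float64(0.24), np.float64(-0.24))
(-115, np.float64(0.33), 141, np.float64(0.24), np.float64(-0.24))
(-105, np.float64(0.4), 142, np.float64(0.24), np.float64(-0.24))
(-95, np.float64(0.42), 139, np.float64(0.24), np.float64(-0.24))
(-85, np.float64(0.68), 52, np.float64(0.24), np.float64(-0.24))
```

Request:
drive_tool([
  [0.013, 0.003, -0.015, 0.0075, 1],
  [0.013, 0.003, -0.015, 0.0075, 1],
  [0.013, 0.003, -0.015, 0.0075, 1],
  [0.013, 0.003, -0.015, 0.0075, 1],
])

```text
t: 17.5
position: [655.3, -164.8, 97.6]
eef_rot: [-3.142, -0.0, 1.81]
wrist_force: [0.3, -0.5, -1.3]
grip_width: 21.1
gripper_force: 29.8
```

```bash
cat > chk.py <<'E'
from fit import *
import sys
o=observe();print(o['position'].round(1),o['eef_rot'].round(3),o['wrist_force'].round(1),o['t'])
PS={'top':np.array([664.6,106,np.radians(12.5)]),'scene':np.array([666.8,106.3,np.radians(12.5)])}
lo,hi=int(sys.argv[1]),int(sys.argv[2]);F={}
for c in PS:
    s=eyes.snapshot(c);b=cv2.cvtColor(s['pixels'],cv2.COLOR_RGB2BGR);save(s,f'{c}_{o["t"]:.2f}.png')
    A=np.array(axisoff(s,b,PS[c],range(lo,hi,5)),float)
    if c=='top':A=A[(A[:,2]>130)]
    A=A[A[:,2]>90];F[c]=np.polyfit(A[:,0],A[:,1],1);print(c,len(A),np.std(A[:,1]-np.polyval(F[c],A[:,0])).round(2))
for t in(-285,-220,-120,-100,-55,55):
    a,b=np.polyval(F['top'],t),np.polyval(F['scene'],t)
    print(t,'dx,dz',np.linalg.solve([[.33,.09],[.24,-.24]],[a,b]).round(2))
E
python3 chk.py -225 -90
```

```text
[ 655.3 -164.8   97.6] [-3.142 -0.     1.81 ] [ 0.3 -0.5 -1.3] 17.5
top 14 0.06
scene 27 0.05
-285 dx,dz [1.52 0.69]
-220 dx,dz [1.54 0.19]
-120 dx,dz [ 1.56 -0.57]
-100 dx,dz [ 1.57 -0.73]
-55 dx,dz [ 1.58 -1.07]
55 dx,dz [ 1.62 -1.91]
```

Request:
drive_tool([
  [-0.012, -0.003, 0, 0, 1],
  [-0.039, 0.12, 0, 0, 1],
  [-0.066, 0.241, 0, 0, 1],
  [-0.075, 0.282, 0, 0, 1],
  [-0.084, 0.322, 0, 0, 1],
  [-0.093, 0.363, 0, 0, 1],
  [-0.093, 0.363, 0, 0, 1],
])

```text
t: 18.3
position: [644.1, -120.6, 97.8]
eef_rot: [3.141, -0.0, 1.811]
wrist_force: [-0.7, 0.7, -1.3]
grip_width: 21.6
gripper_force: 29.8
```

```bash
python3 chk.py -180 -60
```

```text
[ 644.1 -120.6   97.8] [ 3.141 -0.     1.811] [-0.7  0.7 -1.3] 18.3
top 4 0.04
scene 24 0.04
-285 dx,dz [-0.68  0.93]
-220 dx,dz [-0.22  0.84]
-120 dx,dz [0.48 0.71]
-100 dx,dz [0.62 0.69]
-55 dx,dz [0.94 0.63]
55 dx,dz [1.71 0.49]
```

Request:
drive_tool([
  [-0.036, 0.163, 0, 0, 1],
  [-0.072, 0.326, 0, 0, 1],
  [-0.108, 0.488, 0, 0, 1],
  [-0.13, 0.586, 0, 0, 1],
  [-0.13, 0.586, 0, 0, 1],
])

```text
t: 18.9
position: [628.2, -48.5, 97.8]
eef_rot: [3.141, -0.0, 1.813]
wrist_force: [0.2, -0.5, -1.4]
grip_width: 21.4
gripper_force: 29.8
```

```bash
python3 chk.py -110 -60
python3 - <<'E'
from h import *
import glob,os
n=[sorted(glob.glob(f'pics/{c}_*.png'),key=os.path.getmtime)[-1] for c in('top','scene')]
a=cv2.imread(n[0])[115:205,235:335];b=cv2.imread(n[1])[195:285,300:400]
cv2.imwrite('pics/c8.png',np.hstack([cv2.resize(i,(400,360),interpolation=2) for i in(a,b)]))
E
```

```text
[628.2 -48.5  97.8] [ 3.141 -0.     1.813] [ 0.2 -0.5 -1.4] 18.9
top 1 0.0
scene 9 0.03
-285 dx,dz [ 0.42 -0.16]
-220 dx,dz [ 0.33 -0.05]
-120 dx,dz [0.19 0.13]
-100 dx,dz [0.16 0.17]
-55 dx,dz [0.09 0.24]
55 dx,dz [-0.07  0.44]chk.py:10: RankWarning: Polyfit may be poorly conditioned
  A=A[A[:,2]>90];F[c]=np.polyfit(A[:,0],A[:,1],1);print(c,len(A),np.std(A[:,1]-np.polyval(F[c],A[:,0])).round(2))
```

View pics/c8.png

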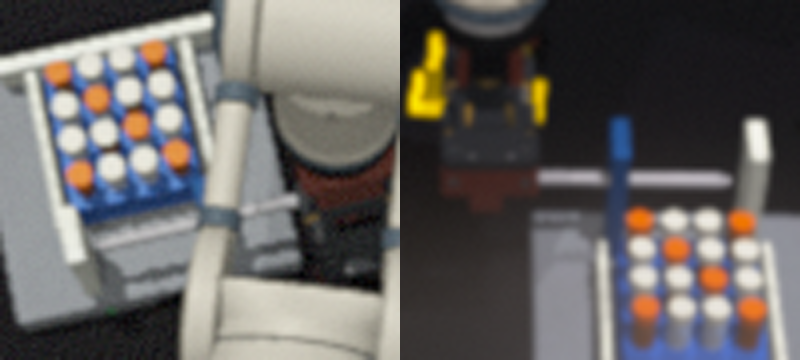

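The rod passes the blue lug, its tip at crop (730,180) just short of the white lug, with no side load. Continuing.

Request:
drive_tool([
  [-0.018, 0.081, 0, 0, 1],
  [-0.036, 0.163, 0, 0, 1],
  [-0.054, 0.244, 0, 0, 1],
  [-0.072, 0.325, 0, 0, 1],
  [-0.072, 0.325, 0, 0, 1],
])

```text
t: 19.5
position: [619.7, -10.4, 97.7]
eef_rot: [3.142, -0.001, 1.812]
wrist_force: [1.7, 0.2, -0.5]
grip_width: 21.5
gripper_force: 29.8
```

Request:
drive_tool([
  [-0.014, 0.065, 0, 0, 1],
  [-0.029, 0.13, 0, 0, 1],
  [-0.043, 0.195, 0, 0, 1],
  [-0.043, 0.195, 0, 0, 1],
])

```text
t: 19.9
position: [614.6, 12.6, 97.7]
eef_rot: [3.142, -0.0, 1.812]
wrist_force: [0.4, 0.1, -1.9]
grip_width: 21.4
gripper_force: 29.8
```

Request:
drive_tool([
  [-0.004, 0.016, 0, 0, 1],
  [-0.007, 0.033, 0, 0, 1],
  [-0.011, 0.049, 0, 0, 1],
  [-0.011, 0.049, 0, 0, 1],
])

```text
t: 20.3
position: [613.4, 17.4, 97.6]
eef_rot: [-3.142, -0.0, 1.81]
wrist_force: [0.3, -0.2, -1.0]
grip_width: 21.2
gripper_force: 29.8
```

Request:
drive_tool([
  [-0.004, 0.016, 0, 0, 1],
  [-0.004, 0.016, 0, 0, 1],
])

```text
t: 20.5
position: [612.9, 19.4, 97.6]
eef_rot: [3.142, -0.0, 1.81]
wrist_force: [0.3, 0.6, -0.9]
grip_width: 21.3
gripper_force: 29.8
```

Request:
drive_tool([
  [-0.004, 0.016, 0, 0, 1],
  [-0.004, 0.016, 0, 0, 1],
])

```text
t: 20.7
position: [612.6, 20.5, 97.7]
eef_rot: [3.141, 0.001, 1.81]
wrist_force: [1.1, -3.8, -1.4]
grip_width: 21.4
gripper_force: 29.8
```

Request:
drive_tool([
  [-0.004, 0.016, 0, 0, 1],
  [-0.004, 0.016, 0, 0, 1],
])

```text
t: 20.9
position: [612.6, 20.6, 97.7]
eef_rot: [3.141, 0.005, 1.809]
wrist_force: [3.8, -9.6, -3.4]
grip_width: 21.1
gripper_force: 29.8
```

Request:
drive_tool([
  [-0.004, 0.016, 0, 0, 1],
  [-0.004, 0.016, 0, 0, 1],
])

```text
t: 21.1
position: [612.5, 20.7, 97.7]
eef_rot: [3.141, 0.008, 1.807]
wrist_force: [4.9, -13.9, -4.0]
grip_width: 21.3
gripper_force: 29.8
```

Run:
```python
from h import *
o=observe();print(o['position'],o['wrist_force'],o['wrist_torque'])
s=eyes.snapshot('scene');save(s,'sc9.png');a=cv2.imread('pics/sc9.png')
cv2.imwrite('pics/c9.png',cv2.resize(a[185:275,310:430],(720,540),interpolation=2))
```

```text
[612.53344554  20.6951025   97.66994533] [  4.92898854 -13.92997579  -3.99606815] [-2.47550096e+00 -8.10631097e-01 -3.11667848e-04]
```

View pics/c9.png

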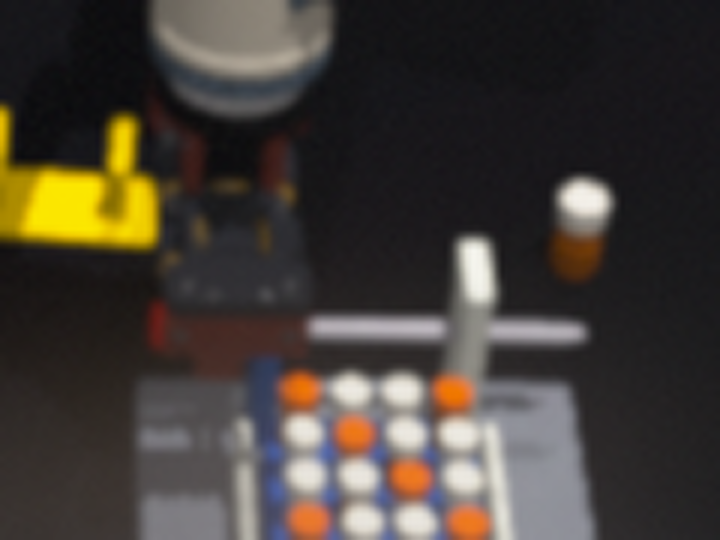

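Knob is against the blue lug with 14 N and no further travel; the tip stands about 50 mm past the white lug (490→587), as the 160 mm shaft should. Releasing.

Request:
drive_tool([
  [0, 0, 0, 0, 0.3],
  [0.006, -0.025, 0, 0, 0],
  [0.006, -0.025, 0, 0, -0.1],
  [0.006, -0.025, 0, 0, -0.1],
  [0.006, -0.025, 0, 0, -0.1],
])

```text
t: 21.65
position: [612.2, 22.4, 97.7]
eef_rot: [3.141, -0.0, 1.811]
wrist_force: [-0.2, 0.2, -0.2]
grip_width: 48.7
gripper_force: 0.0
```

Request:
drive_tool([
  [0.006, -0.025, 0.15, 0, -0.1],
  [0.006, -0.025, 0.4, 0, -0.1],
  [0.006, -0.025, 0.8, 0, -0.1],
  [0.006, -0.025, 1, 0, -0.1],
  [0.006, -0.025, 1, 0, -0.1],
])

```text
t: 22.15
position: [614.5, 19.3, 223.6]
eef_rot: [3.133, 0.002, 1.811]
wrist_force: [0.9, -0.1, 0.6]
grip_width: 48.4
gripper_force: 0.0
```

Request:
drive_tool([
  [-0.3, -0.6, 0.1, 0, -0.1],
  [-0.6, -0.9, 0.1, 0, -0.1],
  [-1, -1, 0.1, 0, -0.1],
  [-1, -1, 0.1, 0, -0.1],
  [-1, -1, 0.1, 0, -0.1],
])

```text
t: 22.65
position: [490.8, -102.4, 229.1]
eef_rot: [-3.141, 0.0, 1.808]
wrist_force: [0.3, 0.3, 0.1]
grip_width: 48.1
gripper_force: 0.0
```

Run:
```python
from h import *
print(observe()['wrist_force'],observe()['t'])
img=[]
for c,(x,y) in(('top',(225,110)),('scene',(310,190))):
    s=eyes.snapshot(c);save(s,c+'10.png');img.append(cv2.resize(cv2.imread(f'pics/{c}10.png')[y:y+100,x:x+100],(400,400),interpolation=2))
    for q in('rod_shoulder','rod_tip','entry'):
        print(c,q,[(round(d['p'],2),w(s,d['at']).round().tolist()) for d in eyes.pinpoint(c,q)[:2]])
cv2.imwrite('pics/c10.png',np.hstack(img))
```

```text
[0.28868621 0.25758199 0.14895923] 22.65
top rod_shoulder [(0.75, [608.0, 35.0, 89.0]), (0.52, [315.0, -506.0, 10.0])]
top rod_tip [(0.8, [575.0, 194.0, 92.0]), (0.7, [376.0, -653.0, 6.0])]
top entry [(0.9, [609.0, 37.0, 91.0]), (0.37, [585.0, 145.0, 91.0])]
scene rod_shoulder [(0.67, [607.0, 36.0, 90.0]), (0.64, [320.0, -504.0, 11.0])]
scene rod_tip [(0.79, [577.0, 196.0, 94.0]), (0.28, [396.0, -333.0, -2.0])]
scene entry [(0.61, [612.0, 35.0, 93.0])]
```

View pics/c10.png

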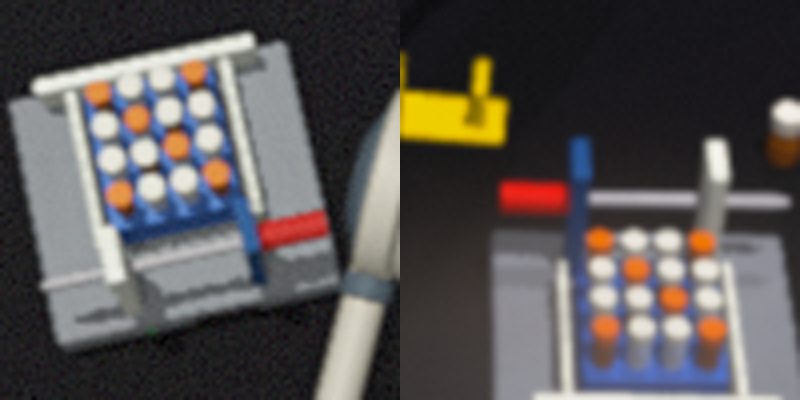

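The red knob sits flush against the blue lug (crop (262,235) and (568,195)) and the shaft runs out past the white lug to its tip (790,200). The gripper is clear, so I'm handing in.

```bash
python3 -c "
from plant import workorder;print(workorder.finish_job())"
```

```text
the job is handed in; nothing more can be done
None
```

I drew the rod out, laid it in the yellow rest, then passed it by the knob through the blue and white lugs until its shoulder was home against the blue lug; I released it and handed the job in at about 23 s of the 67 s.

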